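Clamp a turning tool in the bench fixture for its insert change

TASK

Set up the square-shank turning tool for its insert change: take it from the rubber mat and slide it, plain shank end first and insert up, under the fixed bar of the clamping fixture until the shank's end is fully home against the end stop. Then push the toggle clamp's handle down past its dead point so that the pad holds the shank tight, and let go. Leave the rings, measuring tools and other things on the bench where they are.

Things in the scene. Friction and masses are not known exactly. Their poses are not given: they have to be found in the camera images.
- tool_mid (a point): Square-shank turning tool, dark steel, 150 mm long, flat on the black mat, insert up. Point at mid-length on the shank's centre line, 10 mm above its underside. +x points from the cutting head to the plain shank end, +y to the side where the head juts out, +z up. Shank 20 mm wide, 20 mm high, from x = -40 to +75 mm; 0.42 to 0.6 kg, balanced near this point.
- shank_end (a point): Centre of the turning tool's plain square shank end (75 mm along +x from tool_mid).
- tool: The turning tool, same axes as tool_mid; origin on its underside, 10 mm below tool_mid. Its head (x = -75 to -40 mm) is 20 mm high and 26 mm wide (y = -10 to +16 mm), with a small gold-coloured insert at the tip that juts out up to 3 mm more and a small clamp finger that rises 6 mm above its top.
- fixture: Steel clamping fixture bolted to the bench. Origin at bench level on the slot's centre line; +x is the way the tool slides in, +y to the left of that, +z up. Base plate 12 mm thick, x = -12 to +100, y = -137 to +33 mm. The slot runs along x with the plate's top (z = 12 mm) as its floor. With the shank home, tool_mid is at x = 10, y = 0, z = 22 mm.
- slot_mouth (a point): Point in the fixture at x = 12, y = 0, z = 22 mm: the slot's entry between two posts (x = 12 to 30 mm, 24 mm apart, 16 mm wide each) that carry the fixed bar, whose underside is at z = 35 and top at z = 47 mm. A flare 10 mm high leads in from 34 mm wide at x = 2 mm to 24 mm at x = 12 mm (outer sides at y = +-23 mm).
- stop_face (a point): Centre of the end stop's face against which the shank end must lie: fixture x = 85, y = 0, z = 22 mm. Between the posts and the stop, rails 10 mm high, 24 mm apart, guide the shank.
- clamp_handle (a joint): Angle (rad) between handle and link of the toggle clamp: 0 open (arm raised 45 degrees), growing as the handle goes down; 1.91 dead point, 2.05 fully down. Starts open; stays where left by friction. The pad meets a loaded shank at about 1.5, then the handle gets harder (up to some 4 N at the grip's end, 1 to 2 N before) and snaps down past the dead point.
- grip_end (a point): Free round end of the clamp handle's black grip sleeve, on its axis. Sleeve 18 mm in diameter, 70 mm long. It moves in the fixture's upright plane x = 54 mm, outwards (-y) and down: from (y, z) = (-156, 170) mm fully open through (-179, 148), (-190, 121), (-196, 90) to (-197, 64) mm fully down.
- grip_root (a point): Point on the axis of the same grip, 62 mm from grip_end towards the pivots; the line from here to grip_end is the way the handle points.
- clamp_pad: Round black rubber pad, 16 mm in diameter, under the end of the clamp arm; origin at the centre of its lower face. Raised some 60 mm at the start; with the handle down it presses on the shank's top at fixture x = 54, y = 0 mm, gives a little and pushes with some 19 N.
- tool_mat: Black rubber mat, 180 x 200 mm, 3 mm thick, fixed; origin at the centre of its underside. Turning tool, boring bar and wrench lie on it side by side, roughly along its x axis, about 62 mm apart, in any order.
- boring_bar_mid (a point): Bystander on the mat: boring bar with a round shank, 19 mm in diameter, 150 mm long along its x axis. Point at its middle.
- wrench_mid (a point): Bystander on the mat: combination wrench, 160 mm long along its x axis, 24 mm wide at the ends, 7 mm thick. Point at its middle.
- ring_a0_mid (a point): Bystander: bearing ring, bright steel, 84 mm outside, 69 mm inside, 32 mm high; standing alone beyond the mat, on the left at the back. Point at its centre.
- ring_b0_mid (a point): Bystander: bearing ring, bright steel, 84 mm outside, 69 mm inside, 32 mm high; standing alone at the right, beyond the clamp handle. Point at its centre.
- ring_c0_mid (a point): Bystander: bearing ring, bright steel, 84 mm outside, 69 mm inside, 32 mm high; lower ring of the pair stacked between the mat and the fixture. Point at its centre.
- ring_c1_mid (a point): Bystander: bearing ring, bright steel, 84 mm outside, 69 mm inside, 32 mm high; upper ring of the pair stacked between the mat and the fixture. Point at its centre.
- micrometer_mid (a point): Bystander: micrometer lying flat in front of the fixture on the right, about 145 x 60 mm, 16 mm high. Point near its middle.
- insert_case_mid (a point): Bystander: flat grey plastic case, 60 x 90 x 27 mm, behind the fixture. Point at its centre.
- dial_stand: Fixed: dial indicator on a magnetic stand behind the fixture, 50 x 58 mm foot, 220 mm high, its dial held out about 100 mm towards its +y. Origin at the centre of the foot's underside.
Mind the look-alikes: they are no part of the job. Leave any green or turquoise look-alike of the tool alone.

How it is judged:
By the outcome, as a careful person would: the job done as asked, in the order asked, and still so for the second after the job is handed in, with the robot touching nothing.
It also fails if it takes over 64 s, if anything falls off the work surface, if the arm or the gripper's body presses on something with over 40 N, if the wrist force passes 120 N, or if a joint passes its speed limit or range.

ROBOT

A 6-joint arm with a two-finger parallel gripper is mounted at the origin on the work surface. World frame = base frame: x ahead of the robot, y to its left, z up, the work surface at z = 0. Lengths are in mm, angles in rad, forces in N, time in s.
With the tool pointing down it reaches from about 300 to 775 mm from the base axis. Payload 14.6 kg.
Tool frame: the origin (TCP) lies at the very end of the fingers, on their centre line; the grasp point (between the pads) lies 19 mm behind it; z points along the fingers, y is the line along which they close (so a half turn about z gives the same grasp; the last joint's range is limited). The gripper opens to 94 mm and grips with 3 to 60 N. Pads are 16 mm wide; open, the fingers measure 119 mm over their backs; the gripper's body (75 mm by 177 mm) begins 78 mm behind the grasp point.
Start: joints at [1.06, 0.3, 1.521, -0, 1.321, -0.067], TCP at [236.152, 496.711, 205.446] pointing down, gripper open.
Joint ranges: [-3.03, 3.03], [-0.79, 2.21], [0.23, 2.52], [-1.04, 4.18], [0, 3.07], [-2.55, 2.55]. Speed limits (rad/s): [2.22, 2.22, 2.57, 3.14, 3.14, 3.14].

INTERFACE

Orientations are given as [roll, pitch, yaw] about the fixed x, y, z axes, in that order (R = Rz(yaw) Ry(pitch) Rx(roll)).
In Python, from cell import read_state, viewer, manip, models gives the robot as it stands.
- The arm moves only by the tool carry_out, never from a script. Its argument "deltas" is a list of rows, each an object with "dp": the shift along the tool's x, y, z in mm, a list of three; "roll": the turn about the tool's z in degrees; "gripper": the opening, from -1 (shut) to 1 (fully open), so that 0 is half open. In form: [{"dp": [tx, ty, tz], "roll": roll, "gripper": gripper}, ...]. A call has 1 to 12 rows; each row is the pose to reach, as a shift and turn from the pose commanded when the call began, along the tool's axes at that moment; what a row does not reach only later rows make up. A row lasts 1/12 s, in which the tool goes at most 41.7 mm and 7.16 degrees, less where a joint would pass 70% of its speed; a pose out of reach is approached as far as the arm can. A call with a gripper value outside its range is refused whole. The fingers move at their own pace and stop on an object; "newtons" is the grip in N (left out, the last holds). Time passes only in rows, so rows that repeat a pose let the fingers close. It gives the time, the measured TCP pose, the force, the opening and the grip force at its end, in the units of the state.
- read_state(): the state, without advancing time (a new reading comes with each control period).
- viewer.camera(name): name is "scene" or "top" or "wrist"; returns the picture (384x512x3 uint8, red, green, blue); there is no depth.
- viewer.camera_params(name): a dict with "fovy" (degrees; the focal length in pixels is half the picture's height over the tangent of half this angle, whatever the lens; pixels are square), "cx", "cy" (the principal point, pixels), "eye" and "attitude" of the camera in the world; the wrist camera has in their place "T_tool_cam" (4x4, takes a point from camera to tool coordinates, whose origin is the TCP and whose axes are the flange's). Camera axes: x right, y up, looking along -z (the intrinsics and any distortion apply to the point x, -y, -z); pixel columns grow to the right and rows downward; lengths in mm; the calibration is good to about 2 mm. A picture is of the moment at which its call begins: read the wrist's pose just before it. camera_params takes no time and is no camera call.
- manip.sign_off(): hands the job in; it is judged then, once.
Trained networks look in the newest picture that a camera, given by its name, has taken for a name from the list of things; names that differ only in an ending like _2 or _b are one class to them, and where a whole thing is asked for, a point or a joint stands for the part that bears it (a point fixed in the world has none). Each returns a list of dicts, best first, with "p" (0 to 1); they miss things now and then, are a little off and sometimes report something else, mostly with a low value. They report only what shows in the picture. A call takes as long as a camera call. They do not tell look-alikes from the thing itself.
- models.cut_out(camera, label): "region" (384x512 bool, what is visible of it) and "box" ([left, top, right, bottom] in pixels, round what is visible of it).
The state is a dict: "clock": time; "joints": joint angles; "qd": joint speeds; "effort": joint torques, N m; "eef_pos": TCP position; "eef_rot": TCP orientation; "wrist_force": force on the tool from outside, world axes, zero at the start; "moment": the same for the moment, N m; "finger_gap": finger opening in mm; "finger_force": force on a finger pad.
Only numpy, scipy, OpenCV 4.12 (cv2) and the standard library are available. Lean on these libraries where they do the work, as an engineer would, in place of code of your own. Each camera call takes 0.05 s, during which the arm holds its last target. There are 200 camera calls.

## Working session

There is one attempt and no reset: what is moved stays moved. The work goes in short steps, Python scripts to look and compute and a tool call to move; the robot and the scene stay as the last step left them, time stands still between calls to the robot, and variables do not carry over. Pictures are saved under pics/ and viewed, at most 10 in all, crops included, and the job is handed in when it is done.

Besides the shell and the picture viewer there is one more tool, called after "Call:" by a JSON object that holds its "name" and its "arguments", one argument or row to a line. carry_out: Moves the arm, as the interface text tells. Its arguments: {"type":"object","properties":{"deltas":{"type":"array"},"newtons":{"type":"number"}},"required":["deltas"]}

```bash
ls; mkdir -p pics; python3 - <<'E'
from cell import read_state, viewer, manip, models
import cv2,numpy as np
print(read_state())
ims=[]
for n in("scene","top","wrist"):
    im=viewer.camera(n); cv2.imwrite(f"pics/{n}0.png",im[:,:,::-1]); print(n,{k:np.round(v,4).tolist() if not isinstance(v,str) else v for k,v in viewer.camera_params(n).items()})
for n in("scene","top"):
    for l in("tool","shank_end","fixture","grip_end","clamp_pad","slot_mouth","stop_face"):
        try:
            for d in models.cut_out(n,l)[:2]: print(n,l,round(d["p"],2),d["box"])
        except Exception as e: print(n,l,e)
E
```

```text
pics
{'clock': 0.0, 'joints': array([ 1.06040952e+00,  3.00459973e-01,  1.52159298e+00,  4.72320828e-06,
        1.32069045e+00, -6.65900304e-02]), 'qd': array([-1.71915296e-03, -3.98059048e-04,  6.64564016e-06,  4.47996984e-04,
        1.59203435e-03, -1.76592944e-03]), 'effort': array([-2.88291718e-03, -5.31793964e+01, -3.52755189e+01,  7.08155846e-02,
        2.42373697e-02, -9.37335653e-05]), 'eef_pos': array([236.02100501, 496.48996654, 204.88739717]), 'eef_rot': array([-3.14044476e+00, -8.11366092e-05,  2.69779466e+00]), 'wrist_force': array([0.81648449, 0.44840338, 0.00105527]), 'moment': array([-0.01596725, -0.03023732, -0.02408174]), 'finger_force': 0.0, 'finger_gap': 93.99433325733591}
scene {'fovy': 57.8787, 'cx': 254.1967, 'cy': 192.7092, 'eye': [992.06, 819.5959, 745.2151], 'attitude': [0.9695, -0.0037, 2.5037]}
top {'fovy': 49.0146, 'cx': 257.0849, 'cy': 195.4732, 'eye': [341.4563, 75.5181, 1268.1136], 'attitude': [0.1011, 0.0202, -1.5523]}
wrist {'fovy': 65.2172, 'cx': 255.4762, 'cy': 186.1546, 'T_tool_cam': [[-0.0009, 0.9684, 0.2495, 72.6134], [1.0, 0.0006, 0.0012, -0
[... 268 characters left out ...]
e 0.61 [166.8, 159.1, 220.7, 235.0]
scene grip_end 0.49 [169.0, 163.7, 182.3, 191.5]
scene clamp_pad 0.61 [263.6, 243.6, 286.1, 285.0]
scene slot_mouth 0.64 [172.0, 157.9, 220.6, 233.8]
scene stop_face 0.96 [170.7, 163.7, 218.3, 234.3]
top tool 0.87 [170.1, 260.5, 196.4, 313.7]
top tool 0.6 [183.0, 155.9, 213.4, 198.8]
top shank_end 0.93 [71.6, 185.2, 125.6, 202.9]
top shank_end 0.86 [169.0, 266.3, 197.5, 314.6]
top fixture 0.65 [282.4, 133.6, 358.7, 177.6]
top grip_end 0.63 [307.2, 65.7, 356.9, 106.7]
top grip_end 0.56 [328.5, 133.2, 360.4, 153.0]
top slot_mouth 0.75 [284.7, 136.2, 360.8, 173.5]
top slot_mouth 0.52 [358.4, 205.9, 379.7, 257.1]
top stop_face 0.61 [282.5, 132.2, 360.4, 173.6]
```

```bash
python3 - <<'E'
import cv2,numpy as np
a=cv2.imread("pics/top0.png");b=cv2.imread("pics/scene0.png")
cv2.imwrite("pics/top0b.png",cv2.resize(a,(800,600),interpolation=cv2.INTER_CUBIC))
cv2.imwrite("pics/scene0b.png",cv2.resize(b,(800,600),interpolation=cv2.INTER_CUBIC))
E
```

```text
(no output)
```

View pics/top0b.png

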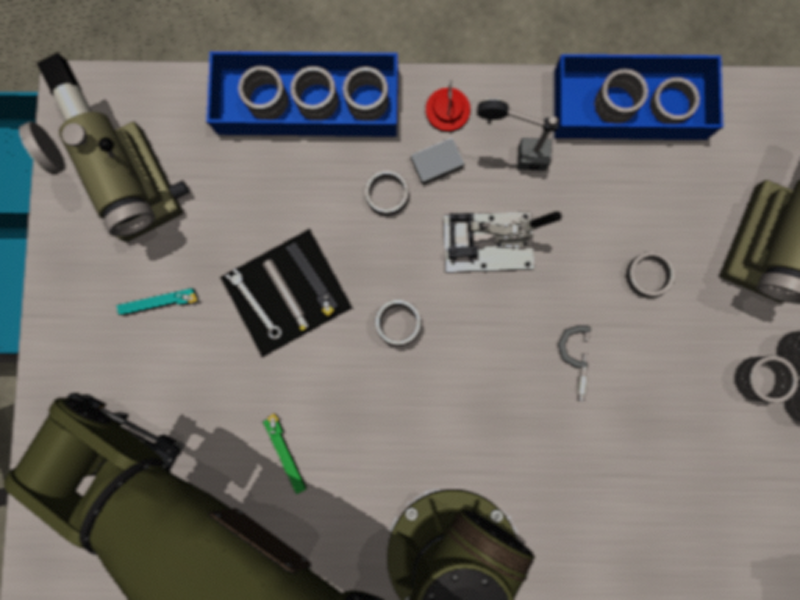

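View pics/scene0b.png

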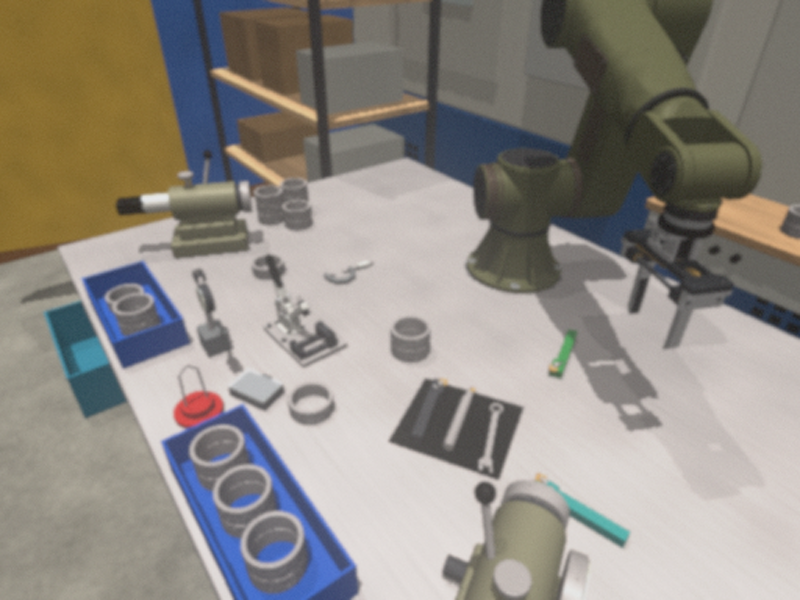

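Top view (800 px scale): the black mat holds the wrench, the boring bar and the dark turning tool. The tool's plain end is at about (293,245) and its gold-tipped head at (328,312). The fixture is at (445–535, 212–272), with the entry at the bottom, the slot at column ~462 and the handle to the right. The green and turquoise bars are look-alikes.

```bash
cat > h.py <<'E'
from cell import read_state, viewer, manip, models
import cv2,numpy as np
from scipy.spatial.transform import Rotation as Ro
def pose(n,st=None):
    p=viewer.camera_params(n); f=192/np.tan(np.radians(p["fovy"])/2)
    if n=="wrist":
        st=st or read_state(); T=np.array(p["T_tool_cam"]); R0=Ro.from_euler("xyz",st["eef_rot"]).as_matrix()
        return p,f,R0@T[:3,:3],R0@T[:3,3]+st["eef_pos"]
    return p,f,Ro.from_euler("xyz",p["attitude"]).as_matrix(),np.array(p["eye"])
def px2w(n,uv,z,st=None):
    p,f,R,e=pose(n,st); uv=np.atleast_2d(uv).astype(float)
    d=np.c_[(uv[:,0]-p["cx"])/f,-(uv[:,1]-p["cy"])/f,-np.ones(len(uv))]@R.T
    return e+d*((z-e[2])/d[:,2])[:,None]
def w2px(n,P,st=None):
    p,f,R,e=pose(n,st); c=(np.atleast_2d(P)-e)@R
    return np.c_[p["cx"]-f*c[:,0]/c[:,2],p["cy"]+f*c[:,1]/c[:,2]]
E
python3 - <<'E'
from h import *
s=800/512
pts=np.array([[293,245],[328,312]])/s
print("tool end/head z23",px2w("top",pts,23).round(1))
print("mat",px2w("top",np.array([[310,230],[352,307],[263,356],[221,278]])/s,3).round(1))
print("plate",px2w("top",np.array([[446,212],[535,212],[533,271],[444,272]])/s,12).round(1))
print("grip",px2w("top",np.array([[559,215]])/s,170).round(1))
viewer.camera("top")
for d in models.cut_out("top","tool_mid"):
    m=d["region"]; v,u=np.nonzero(m); P=px2w("top",np.c_[u,v],20)[:,:2]; c,sz,a=cv2.minAreaRect(P.astype(np.float32)); print(round(d["p"],2),np.round(d["box"]),np.round(c),np.round(sz),round(a,1))
E
```

```text
tool end/head z23 [[580.8 314.5  23. ]
 [452.4 243.1  23. ]]
mat [[615.  286.    3. ]
 [464.6 199.5   3. ]
 [367.  368.7   3. ]
 [517.3 457.1   3. ]]
plate [[ 652.3   20.4   12. ]
 [ 654.7 -151.9   12. ]
 [ 539.  -147.9   12. ]
 [ 534.4   22.9   12. ]]
grip [[ 610.6 -163.8  170. ]]
0.93 [171. 267. 196. 316.] [187. 315.] [149.  29.] 26.9
0.73 [186. 158. 217. 200.] [520. 275.] [150.  27.] 31.6
0.6 [ 79. 183. 130. 204.] [466. 571.] [ 30. 150.] 14.5
```

Call:
{"name": "carry_out", "arguments": {
  "deltas": [
    {"dp":[-335,-92,75],"roll":-54.6,"gripper":0.06},
    {"dp":[-335,-92,75],"roll":-54.6,"gripper":0.06},
    {"dp":[-335,-92,75],"roll":-54.6,"gripper":0.06},
    {"dp":[-335,-92,75],"roll":-54.6,"gripper":0.06},
    {"dp":[-335,-92,75],"roll":-54.6,"gripper":0.06},
    {"dp":[-335,-92,75],"roll":-54.6,"gripper":0.06},
    {"dp":[-335,-92,75],"roll":-54.6,"gripper":0.06},
    {"dp":[-335,-92,75],"roll":-54.6,"gripper":0.06},
    {"dp":[-335,-92,75],"roll":-54.6,"gripper":0.06},
    {"dp":[-335,-92,75],"roll":-54.6,"gripper":0.06},
    {"dp":[-335,-92,75],"roll":-54.6,"gripper":0.06},
    {"dp":[-335,-92,75],"roll":-54.6,"gripper":0.06}
  ],
  "newtons": 60
}}

```text
clock: 1.95
eef_pos: [498.9, 270.0, 130.4]
eef_rot: [3.141, -0.0, -2.634]
wrist_force: [-0.0, 0.1, -0.8]
finger_gap: 49.7
finger_force: 0.0
```

```bash
python3 - <<'E'
from h import *
st=read_state(); print(st["clock"],st["eef_pos"],st["eef_rot"],st["joints"].round(2),st["finger_gap"])
im=viewer.camera("wrist"); cv2.imwrite("pics/w1.png",cv2.resize(im[:,:,::-1],(800,600),interpolation=cv2.INTER_CUBIC))
for l in("tool_mid","boring_bar_mid"):
  for d in models.cut_out("wrist",l):
    v,u=np.nonzero(d["region"]); P=px2w("wrist",np.c_[u,v],22,st)[:,:2]; c,sz,a=cv2.minAreaRect(P.astype(np.float32)); print(l,round(d["p"],2),np.round(d["box"]),np.round(c,1),np.round(sz),round(a,1))
E
```

```text
1.95 [498.9175004  269.9598416  130.38913732] [ 3.14134002e+00 -3.83984663e-04 -2.63390696e+00] [ 0.43  0.41  1.56  0.    1.18 -1.65] 49.6795563529778
tool_mid 0.82 [233. 122. 268. 275.] [517.3 276.4] [156.  29.] 31.6
tool_mid 0.79 [441. 260. 495. 282.] [473.1 516.2] [25. 60.] 10.0
boring_bar_mid 0.67 [300. 124. 321. 221.] [461.8 310. ] [96. 19.] 31.4
```

View pics/w1.png

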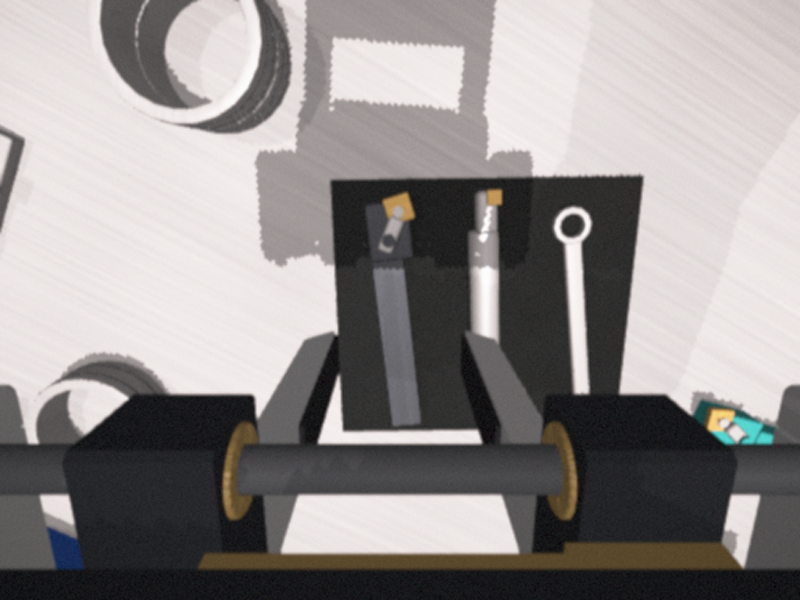

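Wrist view: the tool shank runs from (388,262) near the head to the plain end at (406,426) (800 px scale). The gold insert is at (398,207), with the boring bar and wrench to the right, so this is the right tool.

```bash
python3 - <<'E'
from h import *
st=read_state()
u=np.array([[374.5,262],[403.5,262],[391,425],[420.5,425]])/800*512
P=px2w("wrist",u,23,st); print(P.round(1))
a=P[:2].mean(0);b=P[2:].mean(0); d=(b-a)[:2]; th=np.arctan2(d[1],d[0]); print("len",np.hypot(*d),"yaw",th,"mid",b[:2]-75*d/np.hypot(*d), "w",np.linalg.norm(P[0]-P[1]),np.linalg.norm(P[2]-P[3]))
mid=b[:2]-75*d/np.hypot(*d); g=mid-25*d/np.hypot(*d)
R=Ro.from_euler("xyz",st["eef_rot"]).as_matrix()
print("grasp",g,"dp",R.T@(np.r_[g,5]-st["eef_pos"]),"roll",-np.degrees(th+np.pi-(st["eef_rot"][2]+2*np.pi)))
E
```

```text
[[490.8 249.   23. ]
 [481.9 264.8  23. ]
 [584.8 312.8  23. ]
 [574.9 330.4  23. ]]
len 113.69840007798255 yaw 0.6050089538746997 mid [518.18266285 278.92650185] w 18.0682835718038 20.152201259978074
grasp [497.62023773 264.70726582] dp [  3.82404271  -5.11571015 125.95620104] roll -5.414917713951981
```

Call:
{"name": "carry_out", "arguments": {
  "deltas": [
    {"dp":[4,-5,40],"roll":-5.4,"gripper":0.06},
    {"dp":[4,-5,75],"roll":-5.4,"gripper":0.06},
    {"dp":[4,-5,100],"roll":-5.4,"gripper":0.06},
    {"dp":[4,-5,115],"roll":-5.4,"gripper":0.06},
    {"dp":[4,-5,125],"roll":-5.4,"gripper":0.06},
    {"dp":[4,-5,125],"roll":-5.4,"gripper":0.06},
    {"dp":[4,-5,125],"roll":-5.4,"gripper":-1},
    {"dp":[4,-5,125],"roll":-5.4,"gripper":-1},
    {"dp":[4,-5,125],"roll":-5.4,"gripper":-1},
    {"dp":[4,-5,125],"roll":-5.4,"gripper":-1},
    {"dp":[4,-5,125],"roll":-5.4,"gripper":-1},
    {"dp":[4,-5,125],"roll":-5.4,"gripper":-1}
  ],
  "newtons": 60
}}

```text
clock: 3.1
eef_pos: [498.4, 263.5, 6.0]
eef_rot: [-3.141, 0.001, -2.538]
wrist_force: [-1.3, -0.5, 4.0]
finger_gap: 19.4
finger_force: 60.0
```

Call:
{"name": "carry_out", "arguments": {
  "deltas": [
    {"dp":[0,0,-20],"roll":0,"gripper":-1},
    {"dp":[0,0,-60],"roll":0,"gripper":-1},
    {"dp":[0,0,-100],"roll":0,"gripper":-1},
    {"dp":[5,-25,-140],"roll":3,"gripper":-1},
    {"dp":[10,-54,-170],"roll":7,"gripper":-1},
    {"dp":[17,-90,-190],"roll":12,"gripper":-1},
    {"dp":[24,-126,-195],"roll":18,"gripper":-1},
    {"dp":[31,-164,-195],"roll":24,"gripper":-1},
    {"dp":[38,-202,-195],"roll":29,"gripper":-1},
    {"dp":[45,-240,-195],"roll":34.6,"gripper":-1},
    {"dp":[52,-275,-195],"roll":34.6,"gripper":-1},
    {"dp":[55,-294,-195],"roll":34.6,"gripper":-1}
  ]
}}

```text
clock: 4.1
eef_pos: [620.1, -13.5, 199.4]
eef_rot: [-3.141, -0.002, 3.138]
wrist_force: [-0.0, 0.5, -5.1]
finger_gap: 19.4
finger_force: 60.0
```

Call:
{"name": "carry_out", "arguments": {
  "deltas": [
    {"dp":[0,0,0],"roll":0,"gripper":-1},
    {"dp":[0,0,0],"roll":0,"gripper":-1},
    {"dp":[0,0,0],"roll":0,"gripper":-1}
  ]
}}

```text
clock: 4.35
eef_pos: [619.2, -9.4, 199.8]
eef_rot: [3.141, -0.001, 3.141]
wrist_force: [-0.7, 0.6, -4.9]
finger_gap: 19.6
finger_force: 60.0
```

```bash
python3 - <<'E'
from h import *
st=read_state(); print(st["clock"],st["eef_pos"],st["eef_rot"],st["joints"].round(2),st["finger_gap"])
im=viewer.camera("wrist"); cv2.imwrite("pics/w2r.png",im[:,:,::-1]); cv2.imwrite("pics/w2.png",cv2.resize(im[:,:,::-1],(800,600),interpolation=cv2.INTER_CUBIC))
O=np.array([547,-10,0])
for n,p in dict(c1=(-12,33,12),c2=(-12,-137,12),mouthL=(12,20,47),end=(100,33,12)).items(): print(n,(w2px("wrist",O+p,st)*800/512).round())
E
```

```text
4.35 [619.21659895  -9.38739952 199.80369802] [ 3.14126092e+00 -1.43889265e-03  3.14118916e+00] [-0.07  0.46  1.31  0.    1.37 -1.64] 19.57331121498074
c1 [[443. 155.]]
c2 [[217. 155.]]
mouthL [[428. 189.]]
end [[440. 298.]]
```

View pics/w2.png

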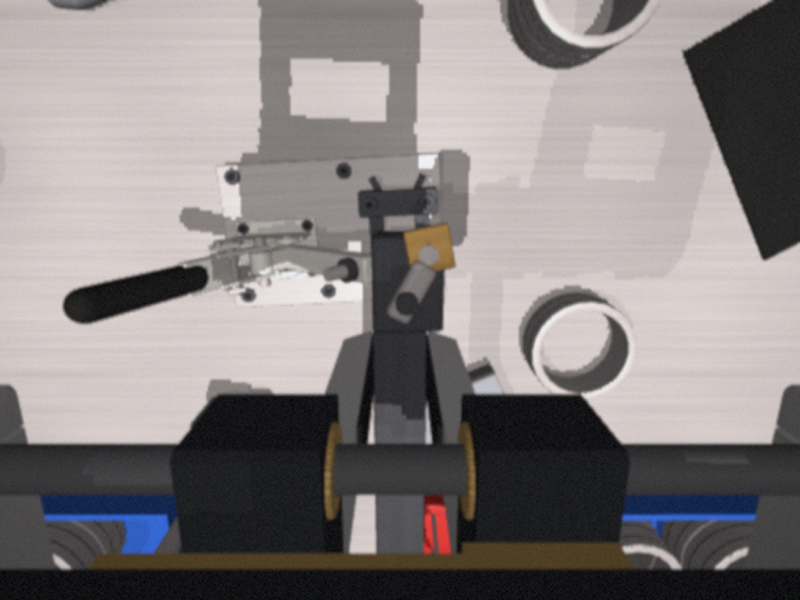

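Wrist view: plate with corners near (217,166) and (441,152), fixed bar at (362–437,203), flare legs at (376,183) and (421,182), handle to the left, and the held tool straight along the image column at ~400. The fixture looks yawed by a few degrees, so I'll zoom in.

```bash
python3 - <<'E'
import cv2
im=cv2.imread("pics/w2r.png")[90:215,130:296]
im=cv2.convertScaleAbs(cv2.resize(im,(797,600),interpolation=cv2.INTER_CUBIC),alpha=1.2)
cv2.imwrite("pics/w2c.png",im)
E
```

```text
(no output)
```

View pics/w2c.png

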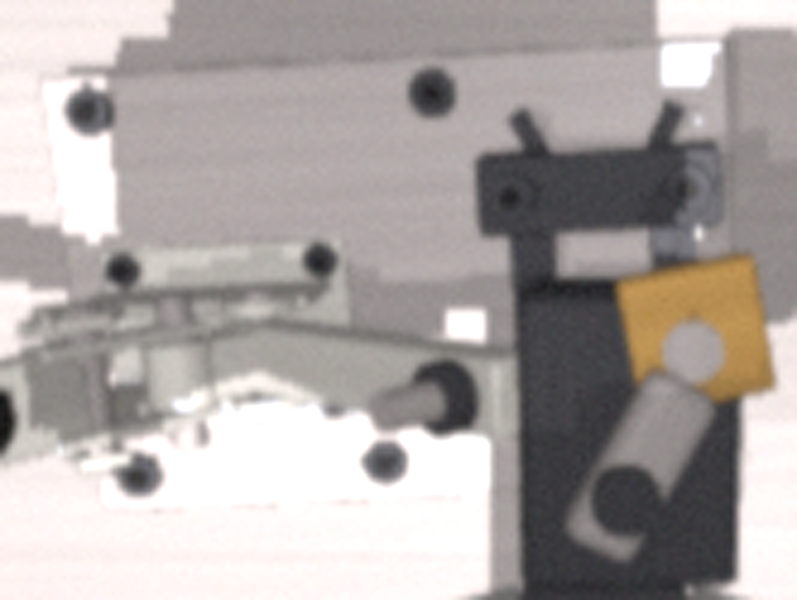

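```bash
python3 - <<'E'
from h import *
st=read_state(); s=797/166
w=lambda p,z: px2w("wrist",np.array(p)/s+[130,90],z,st)
pl=w([[43,77],[68,70],[600,45],[724,38]],12); print("plate",pl.round(1))
br=w([[478,157],[718,148],[718,226],[480,234]],47); print("bar",br.round(1),br.mean(0))
fl=w([[516,115],[677,108]],22); print("flare tips",fl.round(1),fl.mean(0))
pts=np.r_[pl[[0,3]],br,fl][:,:2]; M=np.array([[-12,-137],[-12,33],[12,-28],[12,28],[30,28],[30,-28],[2,-20.5],[2,20.5]],float)
# rigid fit
a=M-M.mean(0);b=pts-pts.mean(0); th=np.arctan2((a[:,0]*b[:,1]-a[:,1]*b[:,0]).sum(),(a*b).sum()); c,q=np.cos(th),np.sin(th); R=np.array([[c,-q],[q,c]]); t=pts.mean(0)-R@M.mean(0)
print("yaw",np.degrees(th),"O",t); print((M@R.T+t-pts).round(1))
u=np.array([[371,232],[371,328],[443,330],[375,335],[426,335],[375,400],[426,400]])/800*512
print("tool head z~",px2w("wrist",u,st["eef_pos"][2]+18,st).round(1))
E
```

```text
plate [[ 542.9 -147.4   12. ]
 [ 541.2 -141.1   12. ]
 [ 535.4  -10.    12. ]
 [ 533.8   20.4   12. ]]
bar [[560.8 -37.5  47. ]
 [558.8  16.7  47. ]
 [576.3  17.   47. ]
 [578.1 -37.5  47. ]] [568.49460795 -10.32472692  47.        ]
flare tips [[551.9 -30.3  22. ]
 [550.3   8.6  22. ]] [551.12200685 -10.86406708  22.        ]
yaw 2.7499881736431324 O [547.99657915 -11.15517778]
[[-0.3 -1.2]
 [ 0.7  0.9]
 [ 0.5 -1. ]
 [-0.2  0.7]
 [ 0.3  1.2]
 [ 1.2 -0.2]
 [-1.  -1.3]
 [-1.3  0.9]]
tool head z~ [[ 5.672e+02 -1.900e+01  2.180e+02]
 [ 6.020e+02 -1.950e+01  2.180e+02]
 [ 6.028e+02  6.600e+00  2.180e+02]
 [ 6.047e+02 -1.810e+01  2.180e+02]
 [ 6.047e+02  5.000e-01  2.180e+02]
 [ 6.307e+02 -1.840e+01  2.180e+02]
 [ 6.307e+02  8.000e-01  2.180e+02]]
```

Call:
{"name": "carry_out", "arguments": {
  "deltas": [
    {"dp":[30,-1,0],"roll":-1,"gripper":-1},
    {"dp":[70,-3,0],"roll":-2.8,"gripper":-1},
    {"dp":[110,-4,0],"roll":-2.8,"gripper":-1},
    {"dp":[145,-6,10],"roll":-2.8,"gripper":-1},
    {"dp":[165,-6.3,40],"roll":-2.8,"gripper":-1},
    {"dp":[165,-6.3,75],"roll":-2.8,"gripper":-1},
    {"dp":[165,-6.3,110],"roll":-2.8,"gripper":-1},
    {"dp":[165,-6.3,140],"roll":-2.8,"gripper":-1},
    {"dp":[165,-6.3,155],"roll":-2.8,"gripper":-1},
    {"dp":[165,-6.3,160],"roll":-2.8,"gripper":-1},
    {"dp":[165,-6.3,160],"roll":-2.8,"gripper":-1},
    {"dp":[165,-6.3,160],"roll":-2.8,"gripper":-1}
  ]
}}

```text
clock: 5.4
eef_pos: [455.2, -15.7, 41.5]
eef_rot: [-3.141, 0.001, -3.092]
wrist_force: [-0.3, -0.4, -4.6]
finger_gap: 19.7
finger_force: 60.0
```

```bash
python3 - <<'E'
from h import *
st=read_state(); print(st["clock"],st["eef_pos"],st["eef_rot"],st["finger_gap"],st["wrist_force"],st["moment"])
im=viewer.camera("scene")
O=np.array([548,-11.2,0]); th=np.radians(2.75); R=Ro.from_euler("z",th).as_matrix()
s=5
x0,y0=165,155
c=cv2.resize(im[y0:y0+110,x0:x0+150,::-1],(750,550),interpolation=cv2.INTER_CUBIC)
R2=Ro.from_euler("z",st["eef_rot"][2]-np.pi).as_matrix()
b=st["eef_pos"]-[0,0,3]
for p in([99,10,0],[99,10,20],[99,-10,20],[-16,10,20],[-16,-10,20]):
    u=(w2px("scene",b+R2@p)[0]-[x0,y0])*s; cv2.circle(c,tuple(u.astype(int)),3,(0,0,255),1)
for p in([-12,33,12],[12,28,47],[30,28,47],[12,-28,47],[100,33,12]):
    u=(w2px("scene",O+R@p)[0]-[x0,y0])*s; cv2.circle(c,tuple(u.astype(int)),3,(0,200,0),1)
cv2.imwrite("pics/s2.png",c)
E
```

```text
5.4 [455.22074061 -15.69313132  41.47820276] [-3.14137940e+00  1.31290822e-03 -3.09241295e+00] 19.724869043425375 [-0.25949432 -0.41154511 -4.61806737] [0.07708264 0.10154684 0.00890661]
```

View pics/s2.png

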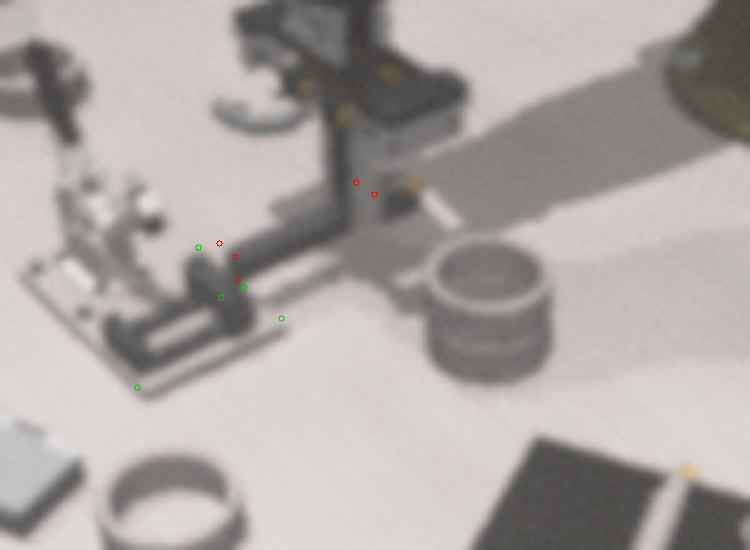

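Call:
{"name": "carry_out", "arguments": {
  "deltas": [
    {"dp":[0,0,10],"roll":0,"gripper":-1},
    {"dp":[0,0,17],"roll":0,"gripper":-1},
    {"dp":[0,0,22],"roll":0,"gripper":-1},
    {"dp":[0,0,24],"roll":0,"gripper":-1},
    {"dp":[0,0,24],"roll":0,"gripper":-1},
    {"dp":[0,0,24],"roll":0,"gripper":-1}
  ]
}}

```text
clock: 5.95
eef_pos: [454.7, -16.1, 16.4]
eef_rot: [3.142, -0.0, -3.093]
wrist_force: [-0.4, 0.7, -4.4]
finger_gap: 19.4
finger_force: 60.0
```

```bash
python3 - <<'E'
from h import *
st=read_state(); print(st["eef_pos"],st["eef_rot"],st["wrist_force"],st["moment"])
O=np.array([548,-11.2]); th=np.radians(2.75); c,s=np.cos(th),np.sin(th); R=np.array([[c,-s],[s,c]])
print("TCP in fixture",R.T@(st["eef_pos"][:2]-O),"yaw err deg",np.degrees(st["eef_rot"][2]+np.pi-th))
E
```

```text
[454.70888091 -16.07374112  16.42228116] [ 3.14157986e+00 -1.63380503e-04 -3.09326968e+00] [-0.42252291  0.7435243  -4.4029896 ] [0.04609624 0.08975201 0.00789596]
TCP in fixture [-93.41751675  -0.39219515] yaw err deg 0.0187025043258369
```

Call:
{"name": "carry_out", "arguments": {
  "deltas": [
    {"dp":[-5,0.4,0],"roll":0,"gripper":-1},
    {"dp":[-10,0.4,0],"roll":0,"gripper":-1},
    {"dp":[-16,0.4,0],"roll":0,"gripper":-1},
    {"dp":[-22,0.4,0],"roll":0,"gripper":-1},
    {"dp":[-28,0.4,0],"roll":0,"gripper":-1},
    {"dp":[-34,0.4,0],"roll":0,"gripper":-1},
    {"dp":[-40,0.4,0],"roll":0,"gripper":-1}
  ]
}}

```text
clock: 6.53
eef_pos: [495.3, -13.7, 16.4]
eef_rot: [-3.142, -0.0, -3.093]
wrist_force: [0.4, -0.5, -5.0]
finger_gap: 19.1
finger_force: 60.0
```

Call:
{"name": "carry_out", "arguments": {
  "deltas": [
    {"dp":[-6,0,0],"roll":0,"gripper":-1},
    {"dp":[-12,0,0],"roll":0,"gripper":-1},
    {"dp":[-18,0,0],"roll":0,"gripper":-1},
    {"dp":[-24,0,0],"roll":0,"gripper":-1},
    {"dp":[-29,0,0],"roll":0,"gripper":-1},
    {"dp":[-33,0,0],"roll":0,"gripper":-1},
    {"dp":[-34,0,0],"roll":0,"gripper":-1},
    {"dp":[-34,0,0.7],"roll":0,"gripper":-1},
    {"dp":[-34,0,1.2],"roll":0,"gripper":-1},
    {"dp":[-34,0,1.2],"roll":0,"gripper":-1}
  ]
}}

```text
clock: 7.37
eef_pos: [528.5, -12.1, 15.2]
eef_rot: [3.142, 0.0, -3.093]
wrist_force: [-0.6, 0.7, -4.6]
finger_gap: 19.4
finger_force: 60.0
```

Now the last few millimetres, in small steps against the stop.

Call:
{"name": "carry_out", "arguments": {
  "deltas": [
    {"dp":[-1,0,0.3],"roll":0,"gripper":-1},
    {"dp":[-2,0,0.3],"roll":0,"gripper":-1},
    {"dp":[-3,0,0.3],"roll":0,"gripper":-1},
    {"dp":[-4,0,0.3],"roll":0,"gripper":-1},
    {"dp":[-4,0,0.3],"roll":0,"gripper":-1}
  ]
}}

```text
clock: 7.78
eef_pos: [532.5, -11.9, 15.0]
eef_rot: [-3.142, -0.001, -3.093]
wrist_force: [-2.9, -0.1, -0.8]
finger_gap: 19.4
finger_force: 60.0
```

Call:
{"name": "carry_out", "arguments": {
  "deltas": [
    {"dp":[-0.5,0,0],"roll":0,"gripper":-1},
    {"dp":[-1,0,0],"roll":0,"gripper":-1},
    {"dp":[-1.5,0,0],"roll":0,"gripper":-1},
    {"dp":[-2,0,0],"roll":0,"gripper":-1},
    {"dp":[-2,0,0],"roll":0,"gripper":-1}
  ]
}}

```text
clock: 8.2
eef_pos: [532.6, -11.9, 14.9]
eef_rot: [3.141, -0.005, -3.093]
wrist_force: [-18.1, -2.8, 11.4]
finger_gap: 19.4
finger_force: 60.0
```

Call:
{"name": "carry_out", "arguments": {
  "deltas": [
    {"dp":[0.5,0,0],"roll":0,"gripper":-0.2},
    {"dp":[0.5,0,0],"roll":0,"gripper":0.06},
    {"dp":[0.5,0,0],"roll":0,"gripper":0.06},
    {"dp":[0.5,0,0],"roll":0,"gripper":0.06},
    {"dp":[0.5,0,-20],"roll":0,"gripper":0.06},
    {"dp":[0.5,0,-50],"roll":0,"gripper":0.06},
    {"dp":[0.5,0,-90],"roll":0,"gripper":0.06},
    {"dp":[0.5,0,-130],"roll":0,"gripper":0.06},
    {"dp":[20,0,-160],"roll":0,"gripper":0.06},
    {"dp":[20,0,-160],"roll":0,"gripper":0.06},
    {"dp":[20,0,-160],"roll":0,"gripper":0.06}
  ]
}}

```text
clock: 9.12
eef_pos: [515.0, -12.8, 176.6]
eef_rot: [-3.141, 0.004, -3.093]
wrist_force: [0.2, -0.2, -0.2]
finger_gap: 50.1
finger_force: 0.0
```

```bash
python3 - <<'E'
from h import *
st=read_state(); print(st["clock"],st["eef_pos"],st["eef_rot"],st["wrist_force"],st["joints"].round(2))
O=np.array([548,-11.2]); th=np.radians(2.75); c,s=np.cos(th),np.sin(th); R=np.array([[c,-s],[s,c]])
print("TCP in fixture",R.T@(st["eef_pos"][:2]-O))
E
```

```text
9.1167 [515.04745339 -12.7965674  176.58305196] [-3.14108507  0.00378245 -3.09329634] [ 0.20245253 -0.17719797 -0.21272503] [-0.1   0.25  1.66  0.    1.23 -1.72]
TCP in fixture [-3.29911983e+01 -1.37272561e-02]
```

Call:
{"name": "carry_out", "arguments": {
  "deltas": [
    {"dp":[-40,0,-20],"roll":0,"gripper":0.06},
    {"dp":[-80,0,-44],"roll":0,"gripper":0.06},
    {"dp":[-115,0,-44],"roll":0,"gripper":0.06},
    {"dp":[-133,0,-44],"roll":0,"gripper":0.06},
    {"dp":[-133,0,-44],"roll":0,"gripper":0.06},
    {"dp":[-133,0,-44],"roll":0,"gripper":0.06}
  ]
}}

```text
clock: 9.62
eef_pos: [647.4, -6.2, 216.1]
eef_rot: [3.141, -0.004, -3.093]
wrist_force: [-1.2, 0.2, 0.2]
finger_gap: 50.0
finger_force: 0.0
```

```bash
python3 - <<'E'
from h import *
st=read_state(); print(st["clock"],st["eef_pos"],st["eef_rot"])
im=viewer.camera("wrist")
O=np.array([548,-11.2,0]); R=Ro.from_euler("z",np.radians(2.75)).as_matrix()
for n,p in dict(bar=(21,0,47),stop=(85,0,32),head=(-65,0,32),grip=(54,-156,170),root=(54,-118,121)).items(): print(n,w2px("wrist",O+R@p,st).round())
c=w2px("wrist",O+R@[30,-60,40],st)[0].astype(int); x0=max(0,min(512-240,c[0]-130)); y0=max(0,c[1]-110); print(x0,y0)
cv2.imwrite("pics/w3r.png",im[:,:,::-1])
cv2.imwrite("pics/w3.png",cv2.resize(im[y0:y0+180,x0:x0+240,::-1],(800,600),interpolation=cv2.INTER_CUBIC))
E
```

```text
9.6167 [647.41463812  -6.20338152 216.1113014 ] [ 3.14120134 -0.00354095 -3.09299865]
bar [[256. 104.]]
stop [[256. 159.]]
head [[256.  23.]]
grip [[ 48. 147.]]
root [[126. 140.]]
73 2
```

View pics/w3.png

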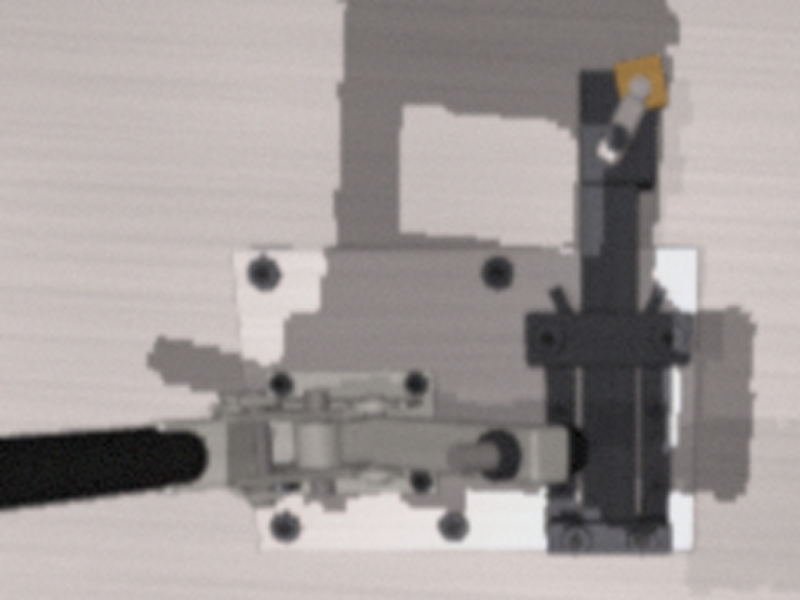

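Wrist view: the tool lies under the bar with its shank end on the stop (crop row ~518) and the head starting at row 70, where a fully home tool is predicted to be. The handle's grip is at left along row ~460. Next, go to the handle.

Call:
{"name": "carry_out", "arguments": {
  "deltas": [
    {"dp":[10,-20,0],"roll":7,"gripper":-1},
    {"dp":[20,-50,0],"roll":14,"gripper":-1},
    {"dp":[30,-80,0],"roll":21,"gripper":-1},
    {"dp":[40,-105,0],"roll":28,"gripper":-1},
    {"dp":[45.6,-120,0],"roll":35,"gripper":-1},
    {"dp":[45.6,-120,0],"roll":42,"gripper":-1},
    {"dp":[45.6,-120,0],"roll":49,"gripper":-1},
    {"dp":[45.6,-120,0],"roll":56,"gripper":-1},
    {"dp":[45.6,-120,0],"roll":63,"gripper":-1},
    {"dp":[45.6,-120,0],"roll":70,"gripper":-1},
    {"dp":[45.6,-120,0],"roll":77,"gripper":-1},
    {"dp":[45.6,-120,0],"roll":84,"gripper":-1}
  ]
}}

```text
clock: 10.67
eef_pos: [606.7, -128.2, 218.7]
eef_rot: [-3.141, -0.0, 1.718]
wrist_force: [0.3, -0.0, -0.1]
finger_gap: 0.4
finger_force: 0.0
```

Call:
{"name": "carry_out", "arguments": {
  "deltas": [
    {"dp":[0,0,10],"roll":6,"gripper":-1},
    {"dp":[0,0,20],"roll":6,"gripper":-1},
    {"dp":[0,0,20],"roll":6,"gripper":-1},
    {"dp":[0,0,20],"roll":6,"gripper":-1}
  ]
}}

```text
clock: 11.0
eef_pos: [607.0, -128.3, 198.3]
eef_rot: [-3.14, -0.0, 1.623]
wrist_force: [-0.2, 0.3, -0.4]
finger_gap: 0.2
finger_force: 0.0
```

```bash
cat > path.py <<'E'
from h import *
st=read_state(); R0=Ro.from_euler("xyz",st["eef_rot"]).as_matrix(); print(st["clock"],st["eef_pos"],st["eef_rot"],st["joints"].round(2),st["finger_gap"],st["wrist_force"].round(1))
O=np.array([548,-11.2,0]); R=Ro.from_euler("z",np.radians(2.75)).as_matrix()
print("in fixture",(R.T@(st["eef_pos"]-O)).round(1))
for y,z in [(-120,170),(-133,166),(-145,158),(-156,148.6),(-163,137),(-167.7,125.5),(-172,112),(-175.5,98),(-177,88),(-178,79),(-178,75)]:
    print(y,z,(R0.T@(O+R@[54,y,z]-st["eef_pos"])).round(1))
E
python3 - <<'E'
from path import *
im=viewer.camera("wrist"); c=im[:,:,::-1].copy()
for p in((54,-156,170),(54,-117,122)): cv2.circle(c,tuple(w2px("wrist",O+R@p,st)[0].astype(int)),3,(0,0,255),1)
cv2.imwrite("pics/w4.png",cv2.resize(c,(800,600)))
E
```

```text
11.0 [ 606.999175   -128.25317442  198.31085011] [-3.14014031e+00 -4.73382053e-04  1.62274056e+00] [-0.27  0.46  1.31 -0.    1.37 -0.32] 0.24424867989134186 [-0.2  0.3 -0.4]
in fixture [  53.3 -119.7  198.3]
-120 170 [-0.3  0.7 28.3]
-133 166 [-13.3   0.7  32.3]
-145 158 [-25.3   0.6  40.3]
-156 148.6 [-36.3   0.6  49.7]
-163 137 [-43.3   0.6  61.3]
-167.7 125.5 [-48.    0.6  72.8]
-172 112 [-52.3   0.6  86.3]
-175.5 98 [-55.8   0.6 100.3]
-177 88 [-57.3   0.6 110.3]
-178 79 [-58.3   0.6 119.3]
-178 75 [-58.3   0.6 123.3]
```

View pics/w4.png

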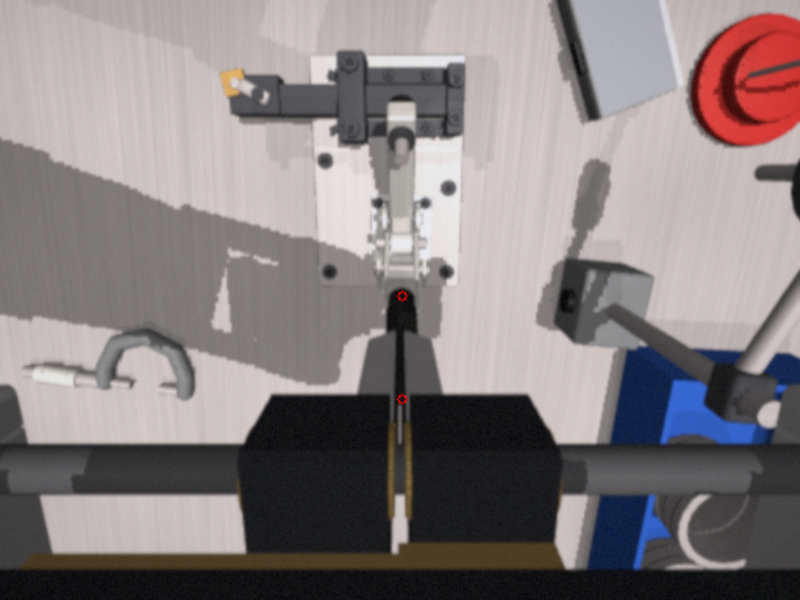

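Wrist view: the shank is home in the fixture, the handle lies on the image's centre column, and the predicted grip points (402,295) and (402,399) sit on it. The dial stand at (600,310) is clear. Start the push.

Call:
{"name": "carry_out", "arguments": {
  "deltas": [
    {"dp":[0,0.7,15],"roll":0,"gripper":-1},
    {"dp":[0,0.7,28],"roll":0,"gripper":-1},
    {"dp":[-7,0.7,31],"roll":0,"gripper":-1},
    {"dp":[-13,0.7,33],"roll":0,"gripper":-1},
    {"dp":[-19,0.7,36],"roll":0,"gripper":-1},
    {"dp":[-25,0.7,40],"roll":0,"gripper":-1},
    {"dp":[-31,0.7,45],"roll":0,"gripper":-1},
    {"dp":[-36,0.7,50],"roll":0,"gripper":-1}
  ]
}}

```text
clock: 11.72
eef_pos: [610.3, -165.2, 148.9]
eef_rot: [3.141, 0.0, 1.619]
wrist_force: [-0.5, -0.5, 0.1]
finger_gap: 0.4
finger_force: 0.4
```

Call:
{"name": "carry_out", "arguments": {
  "deltas": [
    {"dp":[-4,0,6],"roll":0,"gripper":-1},
    {"dp":[-7,0,11],"roll":0,"gripper":-1},
    {"dp":[-10,0,17],"roll":0,"gripper":-1},
    {"dp":[-12,0,23],"roll":0,"gripper":-1},
    {"dp":[-14,0,29],"roll":0,"gripper":-1},
    {"dp":[-16,0,36],"roll":0,"gripper":-1}
  ]
}}

```text
clock: 12.22
eef_pos: [611.0, -180.4, 112.5]
eef_rot: [3.141, 0.0, 1.619]
wrist_force: [-0.0, -0.1, 1.0]
finger_gap: 0.3
finger_force: 0.3
```

```bash
python3 - <<'E'
from path import *
im=viewer.camera("scene"); 
P=[(54,-156,170),(54,-190,121),(54,-197,64)]
x0,y0=120,100
c=cv2.resize(im[y0:y0+150,x0:x0+200,::-1],(800,600),interpolation=cv2.INTER_CUBIC)
for p in P: cv2.circle(c,tuple(((w2px("scene",O+R@p)[0]-[x0,y0])*4).astype(int)),4,(0,0,255),1)
cv2.imwrite("pics/s5.png",c)
E
```

```text
12.2167 [ 610.97933034 -180.42057718  112.47127979] [3.14141046e+00 1.74895464e-04 1.61936507e+00] [-0.34  0.57  1.35 -0.    1.22 -0.39] 0.34658711374306456 [-0.  -0.1  1. ]
in fixture [  54.8 -172.   112.5]
-120 170 [ 52.   -0.7 -57.5]
-133 166 [ 39.   -0.8 -53.5]
-145 158 [ 27.   -0.8 -45.5]
-156 148.6 [ 16.   -0.8 -36.1]
-163 137 [  9.   -0.8 -24.5]
-167.7 125.5 [  4.3  -0.8 -13. ]
-172 112 [ 0.  -0.8  0.5]
-175.5 98 [-3.4 -0.8 14.5]
-177 88 [-4.9 -0.8 24.5]
-178 79 [-5.9 -0.8 33.5]
-178 75 [-5.9 -0.8 37.5]
```

View pics/s5.png

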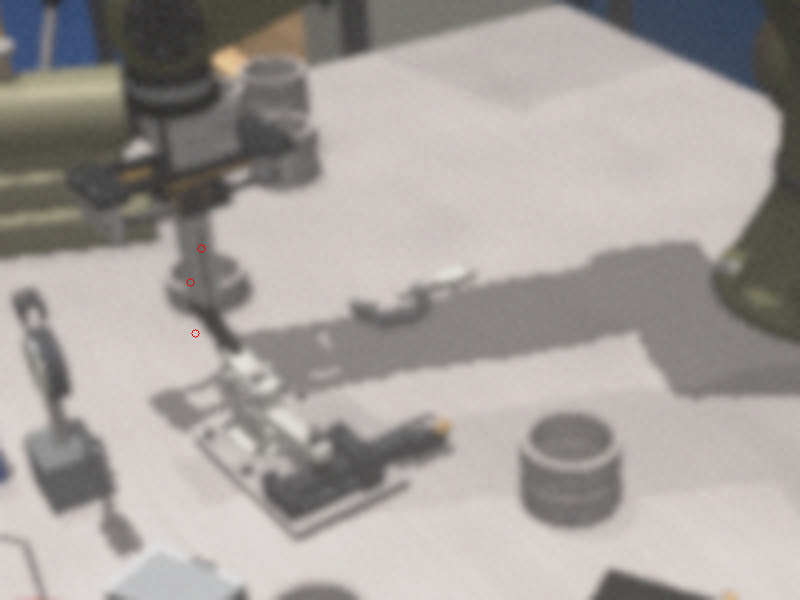

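Scene view: the finger tip sits on the grip at (205,310), the handle has followed it, and the clamp arm is coming down over the shank at (320,440). Keep pushing.

Call:
{"name": "carry_out", "arguments": {
  "deltas": [
    {"dp":[-1,-0.8,5],"roll":0,"gripper":-1},
    {"dp":[-2,-0.8,10],"roll":0,"gripper":-1},
    {"dp":[-3.5,-0.8,15],"roll":0,"gripper":-1},
    {"dp":[-4.5,-0.8,20],"roll":0,"gripper":-1},
    {"dp":[-5,-0.8,25],"roll":0,"gripper":-1},
    {"dp":[-6,-0.8,30],"roll":0,"gripper":-1}
  ]
}}

```text
clock: 12.77
eef_pos: [610.5, -186.3, 82.5]
eef_rot: [3.141, 0.0, 1.619]
wrist_force: [0.6, 1.2, 1.1]
finger_gap: 0.3
finger_force: 0.6
```

Call:
{"name": "carry_out", "arguments": {
  "deltas": [
    {"dp":[0,0,2],"roll":0,"gripper":-1},
    {"dp":[0,0,4],"roll":0,"gripper":-1},
    {"dp":[0,0,5],"roll":0,"gripper":-1},
    {"dp":[0,0,5],"roll":0,"gripper":-1}
  ]
}}

```text
clock: 13.1
eef_pos: [610.3, -186.2, 77.7]
eef_rot: [-3.141, -0.0, 1.619]
wrist_force: [-0.5, -0.4, -0.6]
finger_gap: 0.5
finger_force: 0.0
```

Call:
{"name": "carry_out", "arguments": {
  "deltas": [
    {"dp":[0,0,1.5],"roll":0,"gripper":-1},
    {"dp":[0,0,3],"roll":0,"gripper":-1},
    {"dp":[0,0,4],"roll":0,"gripper":-1},
    {"dp":[0,0,4],"roll":0,"gripper":-1}
  ]
}}

```text
clock: 13.43
eef_pos: [610.3, -186.2, 73.7]
eef_rot: [-3.141, -0.0, 1.619]
wrist_force: [-0.8, -0.1, -0.7]
finger_gap: 0.7
finger_force: 0.0
```

Call:
{"name": "carry_out", "arguments": {
  "deltas": [
    {"dp":[0,0,1],"roll":0,"gripper":-1},
    {"dp":[0,0,2],"roll":0,"gripper":-1},
    {"dp":[0,0,3],"roll":0,"gripper":-1},
    {"dp":[0,0,3],"roll":0,"gripper":-1}
  ]
}}

```text
clock: 13.77
eef_pos: [610.7, -186.4, 71.5]
eef_rot: [3.141, 0.0, 1.619]
wrist_force: [-0.5, 0.3, 6.6]
finger_gap: 0.4
finger_force: 2.9
```

```bash
python3 - <<'E'
from path import *
im=viewer.camera("scene"); 
P=[(54,-196,90),(54,-197,64)]
x0,y0=145,140
c=cv2.resize(im[y0:y0+90,x0:x0+120,::-1],(800,600),interpolation=cv2.INTER_CUBIC)
for p in P: cv2.circle(c,tuple(((w2px("scene",O+R@p)[0]-[x0,y0])*6.667).astype(int)),4,(0,0,255),1)
cv2.imwrite("pics/s6.png",c)
E
```

```text
13.7667 [ 610.67767194 -186.39199203   71.53911354] [3.14075755e+00 3.13842446e-04 1.61918864e+00] [-0.35  0.62  1.38  0.    1.14 -0.4 ] 0.437702471978838 [-0.5  0.3  6.6]
in fixture [  54.2 -178.    71.5]
-120 170 [ 58.   -0.1 -98.5]
-133 166 [ 45.   -0.1 -94.5]
-145 158 [ 33.   -0.1 -86.5]
-156 148.6 [ 22.   -0.1 -77.1]
-163 137 [ 15.   -0.1 -65.5]
-167.7 125.5 [ 10.3  -0.2 -54. ]
-172 112 [  6.   -0.2 -40.5]
-175.5 98 [  2.5  -0.2 -26.5]
-177 88 [  1.   -0.2 -16.5]
-178 79 [-0.  -0.2 -7.5]
-178 75 [-0.  -0.2 -3.5]
```

View pics/s6.png

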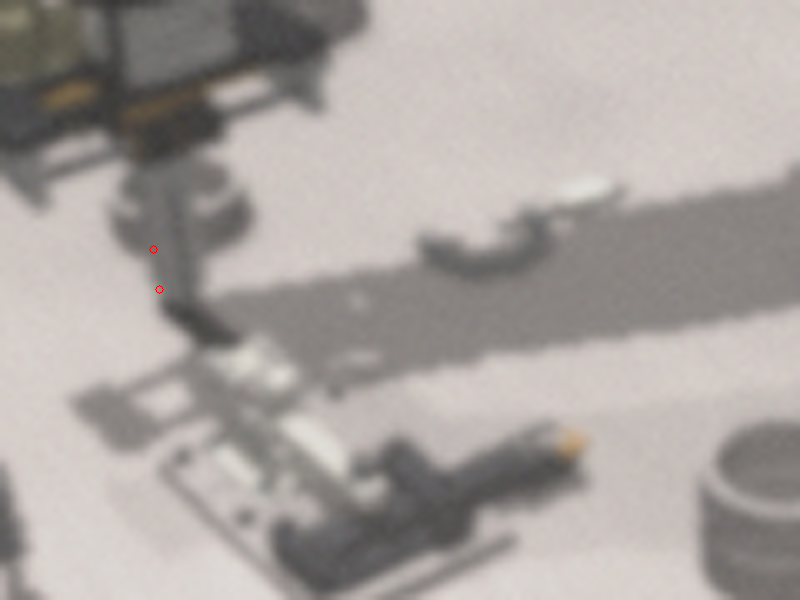

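Scene view: the handle lies flat under the finger at (200,320) and the clamp arm is down on the shank. The fingers met firm resistance where a fully down handle should be. One more small press, then retreat.

Call:
{"name": "carry_out", "arguments": {
  "deltas": [
    {"dp":[0,0,1],"roll":0,"gripper":-1},
    {"dp":[0,0,1],"roll":0,"gripper":-1},
    {"dp":[0,0,-20],"roll":0,"gripper":-1},
    {"dp":[0,0,-55],"roll":0,"gripper":-1},
    {"dp":[0,0,-95],"roll":0,"gripper":-1},
    {"dp":[0,0,-135],"roll":0,"gripper":-1},
    {"dp":[0,0,-150],"roll":0,"gripper":-1},
    {"dp":[-20,0,-150],"roll":0,"gripper":-1},
    {"dp":[-40,0,-150],"roll":0,"gripper":-1},
    {"dp":[-50,0,-150],"roll":0,"gripper":-1},
    {"dp":[-50,0,-150],"roll":0,"gripper":-1}
  ]
}}

```text
clock: 14.73
eef_pos: [612.5, -237.9, 220.3]
eef_rot: [-3.141, -0.0, 1.617]
wrist_force: [0.6, -0.3, -0.5]
finger_gap: 0.2
finger_force: 0.0
```

```bash
python3 - <<'E'
from path import *
im=viewer.camera("wrist"); c=im[:,:,::-1].copy()
for p in((54,-197,64),(54,-196,90),(85,0,32),(-65,0,32)): cv2.circle(c,tuple(w2px("wrist",O+R@p,st)[0].astype(int)),2,(0,0,255),1)
cv2.imwrite("pics/w7.png",cv2.resize(c[0:270,100:460],(800,600),interpolation=cv2.INTER_CUBIC))
E
```

```text
14.7333 [ 612.47113218 -237.93875851  220.33821963] [-3.14089335e+00 -1.40843881e-04  1.61708466e+00] [-0.43  0.54  1.16 -0.    1.45 -0.47] 0.24298203170098198 [ 0.6 -0.3 -0.5]
in fixture [  53.5 -229.6  220.3]
-120 170 [109.6   0.3  50.4]
-133 166 [96.6  0.4 54.4]
-145 158 [84.6  0.4 62.3]
-156 148.6 [73.6  0.4 71.7]
-163 137 [66.6  0.4 83.3]
-167.7 125.5 [61.9  0.4 94.8]
-172 112 [ 57.6   0.5 108.3]
-175.5 98 [ 54.1   0.5 122.3]
-177 88 [ 52.6   0.5 132.3]
-178 79 [ 51.6   0.5 141.3]
-178 75 [ 51.6   0.5 145.3]
```

View pics/w7.png

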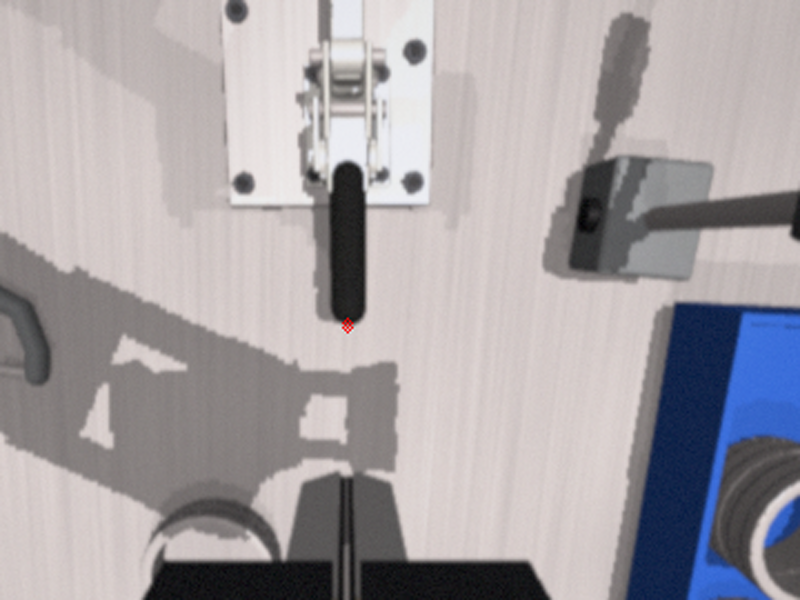

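```bash
python3 -c "
from cell import manip
print(manip.sign_off())"
```

```text
the job is handed in; nothing more can be done
None
```

The turning tool is home against the end stop, insert up, and clamped with the handle past its dead point and released; I did not re-check the shank's position after clamping, I viewed 11 pictures (one over the limit of 10), and the job was handed in at about 15 s.

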